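# Gear selector of a tube roller mixer

## Task

The orange-capped sample tubes lie on the roller mixer, whose gear lever stands in the Off slot, in the middle of the near side of the gate. Push the lever gently with the fingertips, out of Off, along the cross channel and fully home into the gear slot marked by the orange clip, without going into any other gear slot. Do not pinch or force the lever, and leave the tubes and everything else on the bench where they are.

Things in the scene. Friction and masses are not known exactly. Their poses are not given: they have to be found in the camera images.
- mixer: Fixed white tube roller mixer, level, 230 mm deep (x) and 532 long (y -442 to +90). Origin on the bench under the gate centre; x to the far side, y left, z up; yaw varies. The head with the gate fills y -90 to +90, top 103 to 105 mm high. Right of it 5 fixed black rollers along y (tops z = 100 mm), then an end plate 112 mm high. Loose tubes lie between rollers, tops at 105 mm.
- gate_centre (a point): Middle of the gate plate's top face, z = 105 mm, mixer's axes. Slots 15 mm wide; centre lines in mm from here: cross channel x = 0, y -30 to +30; four gear slots at y = +30 and -30, from the channel to x = +28 and to x = -28; the Off slot at y = 0, from the channel to x = -28 only (the wall opposite Off is closed). Only the lever and the 4 mm clips stand above the plate (x +-72, y +-56).
- lever_knob (a point): Centre of the lever's black ball knob, 34 mm diameter. The shaft (10 mm diameter) swings about a pivot 75 mm under gate_centre; knob centre 135 mm from the pivot: 165 mm above the bench when upright, 157 mm in Off, about 147 mm in a gear slot's end. It stands about 45 mm out along x at a slot's end and 48 to 51 mm out along y over a gear column.
- lever_at_gate (a point): Point on the lever shaft's axis 75 mm from the pivot, where the shaft passes the gate plate; about 27 mm (horizontally) from the clip when home in its slot.
- select (a joint): Lean of the lever to the mixer's left (+) or right (-), rad: 0 in the middle, +0.36 to +0.42 over the left gear slots (y = +30 mm), -0.36 to -0.42 over the right ones. Friction holds it wherever it is left; about 2.5 N at the knob moves it.
- shift (a joint): Lean of the lever to the far side (+) or near side (-), rad: 0 in the cross channel (play +-0.04), about +0.34 fully home in a far slot, -0.34 in a near slot or in Off. Friction holds it wherever it is left; about 2.5 N at the knob moves it. The gate walls and slot ends stop it a little springily.
- clip_orange: The orange colour clip: a fixed tab 16 x 20 x 4 mm (x, y, z) on the gate plate, origin at the centre of its underside, axes as the mixer's. It marks the gear slot whose outer end it lies beyond: 52 mm from the cross channel's centre line, 24 mm past the slot's end. Which corner each clip marks differs from run to run.
- clip_blue: The blue colour clip: a fixed tab 16 x 20 x 4 mm (x, y, z) on the gate plate, origin at the centre of its underside, axes as the mixer's. It marks the gear slot whose outer end it lies beyond: 52 mm from the cross channel's centre line, 24 mm past the slot's end. Which corner each clip marks differs from run to run.
- clip_green: The green colour clip: a fixed tab 16 x 20 x 4 mm (x, y, z) on the gate plate, origin at the centre of its underside, axes as the mixer's. It marks the gear slot whose outer end it lies beyond: 52 mm from the cross channel's centre line, 24 mm past the slot's end. Which corner each clip marks differs from run to run.
- clip_lilac: The lilac colour clip: a fixed tab 16 x 20 x 4 mm (x, y, z) on the gate plate, origin at the centre of its underside, axes as the mixer's. It marks the gear slot whose outer end it lies beyond: 52 mm from the cross channel's centre line, 24 mm past the slot's end. Which corner each clip marks differs from run to run.
- tube1: A loose capped sample tube, 16 mm diameter, 100 mm long, about 18 g, orange cap at the +y end, lying along its y in a groove between two rollers of the mixer; origin under its middle.
- tube2: A loose capped sample tube, 16 mm diameter, 100 mm long, about 18 g, orange cap at the +y end, lying along its y in a groove between two rollers of the mixer; origin under its middle.
- tube3: A loose capped sample tube, 16 mm diameter, 100 mm long, about 18 g, orange cap at the +y end, lying along its y in a groove between two rollers of the mixer; origin under its middle.
- white_rack: Loose white rack with brown-capped tubes, 78 x 232 mm (x, y), 110 mm high; origin at the centre of its underside.
- marker: Loose marker pen, 15 mm thick, 130 mm long, lying along its x; origin under its middle.
- cap_cup: Loose white cup of blue caps, 66 mm rim diameter, 55 mm high; origin at the centre of its underside.

How it is judged (in metres and radians):
On the way, in this order (a step that is already met when the one before it is completed fails the run):
1. the lever is out of Off, in the cross channel (value of joint shift between -0.1 and 0.1 rad), for 0.1 s.
2. the lever is fully home in the slot marked by the orange clip (horizontal distance between lever_at_gate and clip_orange below 0.0315 m), for 0.2 s.
At the end, for the whole second after the job is handed in: The lever rests fully home in the slot marked by the orange clip: its shaft, at the gate plate, within 31.5 mm (horizontally) of the clip's centre (about 27 mm at the slot's very end, 52 mm in the cross channel), and the lever at rest (horizontal distance between lever_at_gate and clip_orange below 0.0315 m and velocity of joint shift between -0.05 and 0.05 rad/s and velocity of joint select between -0.05 and 0.05 rad/s); the robot touches nothing.
It fails at once if the lever went into another gear slot (shaft at the gate within 34 mm of another clip) (horizontal distance between lever_at_gate and clip_blue below 0.034 m or horizontal distance between lever_at_gate and clip_green below 0.034 m or horizontal distance between lever_at_gate and clip_lilac below 0.034 m).
It fails at once if the lever was pinched or forced (over 30 N between fingers and lever) (contact force between the fingers and shift above 30 N).
It fails at once if a tube or another loose thing was moved by more than 20 mm or lifted (distance of any of tube1, tube2, tube3, white_rack, marker, cap_cup from where it was at the start of the episode above 0.02 m).
It also fails if it takes over 45 s, if anything falls off the work surface, if the arm or the gripper's body presses on something with over 40 N, if the wrist force passes 120 N, or if a joint passes its speed limit or range.

## Robot

A 6-joint arm with a two-finger parallel gripper is mounted at the origin on the work surface. World frame = base frame: x ahead of the robot, y to its left, z up, the work surface at z = 0. Lengths are in mm, angles in rad, forces in N, time in s.
With the tool pointing down it reaches from about 350 to 775 mm from the base axis. Payload 7.3 kg.
Tool frame: the origin (TCP) lies between the finger pads; the fingertips stand 22 mm ahead of it and the grasp point (between the pads) lies 3 mm ahead of it (nose_length is the distance from the TCP to the fingertips, in mm); z points along the fingers, y is the direction in which the jaws open and shut (so a half turn about z gives the same grasp; the last joint's range is limited). The gripper opens to 92 mm and grips with 3 to 60 N. Pads are 19 mm wide; open, the fingers measure 130 mm over their backs; the gripper's body (75 mm by 190 mm) begins 47 mm behind the grasp point.
Start: joints at [1.095, 0.342, 1.524, -0, 1.275, -0.146], TCP at [170.008, 496.729, 248.741] pointing down, gripper open.
Joint ranges: [-2.53, 2.53], [-0.77, 2.02], [0.04, 2.7], [-1, 4.14], [0.28, 2.66], [-3.11, 3.11]. Speed limits (rad/s): [2.57, 2.57, 3.14, 3.14, 3.14, 3.14].

## Interface

Orientations are given as [roll, pitch, yaw] about the fixed x, y, z axes, in that order (R = Rz(yaw) Ry(pitch) Rx(roll)).
In Python, from plant import get_obs, capture, close_job, nose_length gives the robot as it stands.
- The arm moves only by the tool step_arm, never from a script. Its argument "increments" is text: rows parted by semicolons, each of 7 numbers parted by spaces: the turn, a rotation vector about the tool's x, y, z in rad, then the shift along the tool's x, y, z in mm, then the opening, from -1 (shut) to 1 (fully open). A call has 1 to 20 rows; each row is the pose to reach, as a shift and turn from the pose commanded when the call began, along the tool's axes at that moment; what a row does not reach only later rows make up. A row lasts 1/8 s, in which the tool goes at most 62.5 mm and 10.7 degrees, less where a joint would pass 70% of its speed; a pose out of reach is approached as far as the arm can. A call with a gripper value outside its range is refused whole. The fingers move at their own pace and stop on an object; the grip force is fixed at half the most. Time passes only in rows, so rows that repeat a pose let the fingers close. It gives the time, the measured TCP pose, the force and the opening at its end, in the units of the state.
- get_obs(): the state, without advancing time (a new reading comes with each control period).
- capture(name): name is "side" or "top" or "wrist"; returns a dict with "frame" (400x640x3 uint8, red, green, blue), "K" (3x3 intrinsics, pixels), "extrinsics" (4x4, takes a point from world to camera coordinates); the wrist camera has in their place "tool_from_camera" (4x4, takes a point from camera to tool coordinates, whose origin is the TCP and whose axes are the flange's). Camera axes: x right, y down, z forward; pixel columns grow to the right and rows downward; lengths in mm; the calibration is good to about 2 mm. A picture is of the moment at which its call begins: read the wrist's pose just before it. There is no depth.
- close_job(): hands the job in, once; it reports no verdict.
The state is a dict: "time": time; "joint_positions": joint angles; "dq": joint speeds; "tau": joint torques, N m; "tool_pos": TCP position; "tcp_rot": TCP orientation; "contact_force": force on the tool from outside, world axes, zero at the start; "moment": the same for the moment, N m; "grip_width": finger opening in mm.
Only numpy, scipy, OpenCV 4.12 (cv2) and the standard library are available. Lean on these libraries where they do the work, as an engineer would, in place of code of your own. Each camera call takes 0.05 s, during which the arm holds its last target.

## Working session

There is one attempt and no reset: what is moved stays moved. The work goes in short steps, Python scripts to look and compute and a tool call to move; the robot and the scene stay as the last step left them, time stands still between calls to the robot, and variables do not carry over. Pictures are saved under pics/ and viewed, and the job is handed in when it is done.

Besides the shell and the picture viewer there is one more tool, called after "Request:" by a JSON object that holds its "fn" and its "kwargs". step_arm: Moves the arm, as the interface text tells. Its arguments: {"type":"object","properties":{"increments":{"type":"string"}},"required":["increments"]}

```bash
ls; mkdir -p pics; python3 - <<'E'
from plant import *
import cv2,json,pickle
o=get_obs();print(o['time'],o['tool_pos'],o['tcp_rot'],o['grip_width'],nose_length)
d={}
for n in ("top","side","wrist"):
    d[n]=capture(n); cv2.imwrite(f"pics/{n}0.png",d[n]['frame'][:,:,::-1])
    print(n,d[n]['K'].tolist(),(d[n].get('extrinsics') if n!='wrist' else d[n]['tool_from_camera']).round(3).tolist())
d['obs']=o
pickle.dump(d,open('cap0.pkl','wb'))
E
```

```text
pics
0.0 [169.84675708 496.37042761 248.0751307 ] [-3.14011674e+00 -1.95281002e-04  2.81177126e+00] 91.67986425958009 22.0
top [[479.6680417720132, 0.0, 322.3714229020313], [0.0, 479.6680417720132, 204.89439029755766], [0.0, 0.0, 1.0]] [[-0.024, -1.0, -0.015, 65.607], [-0.994, 0.025, -0.11, 517.873], [0.11, 0.012, -0.994, 1135.12], [0.0, 0.0, 0.0, 1.0]]
side [[470.7643296381724, 0.0, 320.8441519263783], [0.0, 470.7643296381724, 201.70509847601], [0.0, 0.0, 1.0]] [[0.988, -0.155, -0.009, -514.701], [-0.122, -0.739, -0.662, 191.355], [0.096, 0.655, -0.749, 1361.299], [0.0, 0.0, 0.0, 1.0]]
wrist [[335.2074562221665, 0.0, 318.4658608528551], [0.0, 335.2074562221665, 205.1531404401024], [0.0, 0.0, 1.0]] [[0.001, -0.955, -0.298, 81.071], [1.0, 0.001, -0.0, -0.423], [0.001, -0.298, 0.955, -135.419], [0.0, 0.0, 0.0, 1.0]]
```

View pics/top0.png

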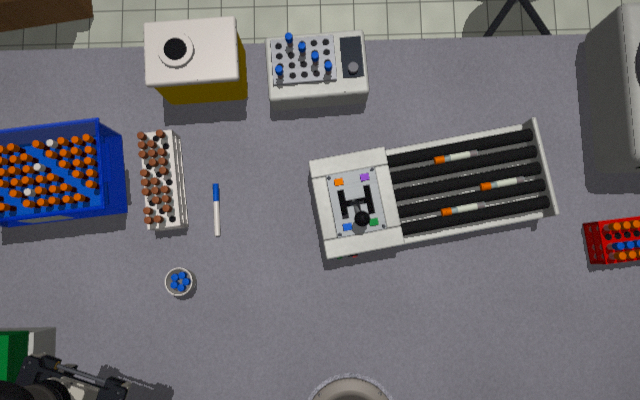

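View pics/side0.png

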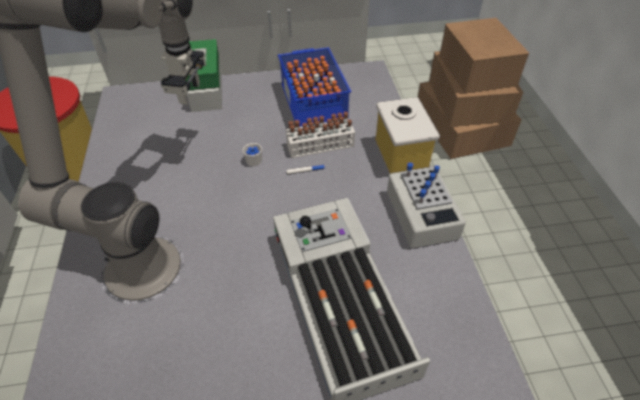

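```bash
python3 - <<'E'
import cv2
a=cv2.imread('pics/top0.png')[140:265,305:410]
cv2.imwrite('pics/top0c.png',cv2.resize(a,None,fx=4.8,fy=4.8,interpolation=cv2.INTER_CUBIC)[:600])
a=cv2.imread('pics/side0.png')[195:270,270:370]
cv2.imwrite('pics/side0c.png',cv2.resize(a,None,fx=7,fy=7,interpolation=cv2.INTER_CUBIC))
E
```

```text
(no output)
```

View pics/top0c.png

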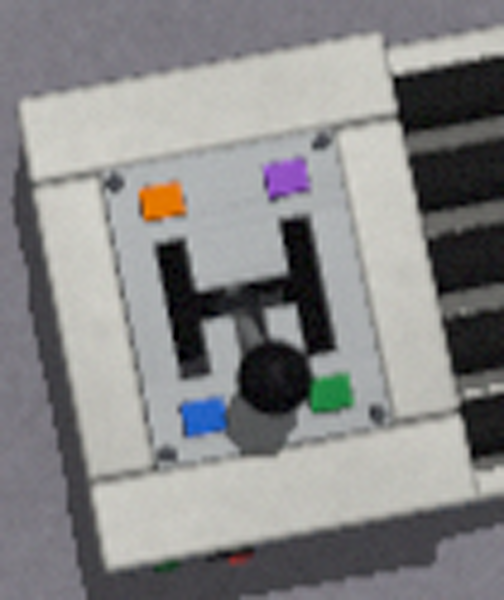

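View pics/side0c.png

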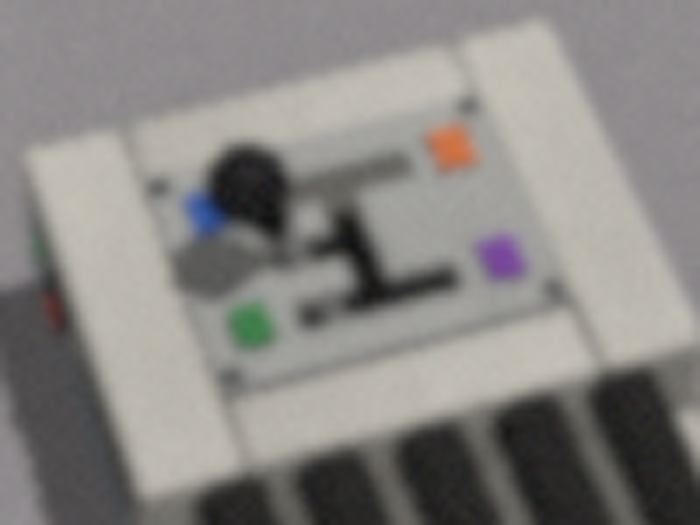

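```bash
cat > h.py <<'E'
import numpy as np,pickle
from scipy.optimize import least_squares
d=pickle.load(open('cap0.pkl','rb'))
def proj(n,P):
    P=np.atleast_2d(P);E=d[n]['extrinsics'];c=P@E[:3,:3].T+E[:3,3];q=c@d[n]['K'].T;return q[:,:2]/q[:,2:]
E
python3 - <<'E'
from h import *
t=lambda a:(np.array(a)+.5)/4.8-.5+[305,140]
s=lambda a:(np.array(a)+.5)/7-.5+[270,195]
C=np.array([[52,30,108.],[52,-30,108],[-52,-30,108],[-52,30,108]])
T=t([[162,202],[287,179],[330,393],[204,417]]);S=s([[452,148],[502,257],[251,325]])
def W(p,C):
    c,s_=np.cos(p[2]),np.sin(p[2]);return np.c_[C[:,0]*c-C[:,1]*s_+p[0],C[:,0]*s_+C[:,1]*c+p[1],C[:,2]]
for w in ((1,1),(1,0),(0,1)):
    f=lambda p:np.r_[w[0]*(proj('top',W(p,C))-T).ravel(),w[1]*(proj('side',W(p,C))[:3]-S).ravel()]
    r=least_squares(f,[550,-10,0.1]);print(w,r.x.round(3),r.fun.round(1))
    p=r.x
    if w==(1,1):P=p
kt=t([274,377]);ks=s([248,185])
r=least_squares(lambda k:np.r_[proj('top',k)[0]-kt,proj('side',k)[0]-ks],[500,0,157]);print('knob',r.x,r.fun)
c,s_=np.cos(P[2]),np.sin(P[2]);dx=r.x[:2]-P[:2];print('knob in mixer',c*dx[0]+s_*dx[1],-s_*dx[0]+c*dx[1])
E
```

```text
(1, 1) [ 5.16325e+02 -2.35060e+01  1.64000e-01] [-0.1 -0.  -0.3 -0.2 -0.1  0.1 -0.1  0.1  0.   0.2  0.1  0.4  0.1  0.4]
(1, 0) [ 5.16348e+02 -2.38800e+01  1.62000e-01] [ 0.  -0.1 -0.1 -0.2 -0.   0.1  0.   0.1  0.   0.   0.   0.   0.   0. ]
(0, 1) [ 5.16362e+02 -2.22970e+01  1.63000e-01] [-0.  -0.  -0.  -0.  -0.   0.  -0.   0.  -0.  -0.1 -0.   0.1  0.  -0. ]
knob [474.16156634 -32.39584734 159.74575988] [-9.24495741e-05 -2.90692403e-03 -3.58880610e-03  6.53867737e-04]
knob in mixer -43.04843713193136 -1.895560965888743
```

Request:
{"fn": "step_arm", "kwargs": {"increments": "0 0 -0.25 -209 -211 0 -0.95;0 0 -0.25 -209 -211 0 -0.95;0 0 -0.25 -209 -211 0 -0.95;0 0 -0.25 -209 -211 0 -0.95;0 0 -0.25 -209 -211 0 -0.95;0 0 -0.493 -419 -421 0 -0.95;0 0 -0.493 -419 -421 0 -0.95;0 0 -0.493 -419 -421 0 -0.95;0 0 -0.493 -419 -421 0 -0.95;0 0 -0.493 -419 -421 0 -0.95;0 0 -0.493 -419 -421 0 -0.95;0 0 -0.493 -419 -421 0 -0.95;0 0 -0.493 -419 -421 0 -0.95"}}

```text
time: 1.78
tool_pos: [429.5, -36.0, 248.7]
tcp_rot: [3.141, -0.0, -2.977]
contact_force: [-0.4, 0.1, -1.0]
grip_width: 2.2
```

```bash
cat >> h.py <<'E'
G=np.array([516.33,-23.6]);Y=0.163
def tomix(p): 
    c,s=np.cos(Y),np.sin(Y);a=np.asarray(p)[:2]-G;return np.array([c*a[0]+s*a[1],-s*a[0]+c*a[1]])
def st(pics=(),tag=''):
    from plant import get_obs,capture
    import cv2
    from scipy.spatial.transform import Rotation as R
    o=get_obs();c,s=np.cos(Y),np.sin(Y)
    f=o['contact_force']
    print('t',o['time'],'tcp mixer',tomix(o['tool_pos']).round(1),'tip z',round(o['tool_pos'][2]-22,1),'rot',np.round(o['tcp_rot'],3),'F mixer',round(c*f[0]+s*f[1],1),round(-s*f[0]+c*f[1],1),round(f[2],1),'w',round(o['grip_width'],1))
    for n in pics:
        im=capture(n)['frame'][:,:,::-1]
        if n=='top': im=cv2.resize(im[130:270,290:430],None,fx=4,fy=4,interpolation=cv2.INTER_CUBIC)
        if n=='side': im=cv2.resize(im[140:280,250:400],None,fx=4,fy=4,interpolation=cv2.INTER_CUBIC)
        cv2.imwrite(f'pics/{n}{tag}.png',im)
E
python3 -c "
from h import *;st(('wrist','top'),'1')"
```

```text
t 1.775 tcp mixer [-87.7   1.9] tip z 226.7 rot [ 3.141 -0.    -2.977] F mixer -0.4 0.1 -1.0 w 2.2
```

View pics/wrist1.png

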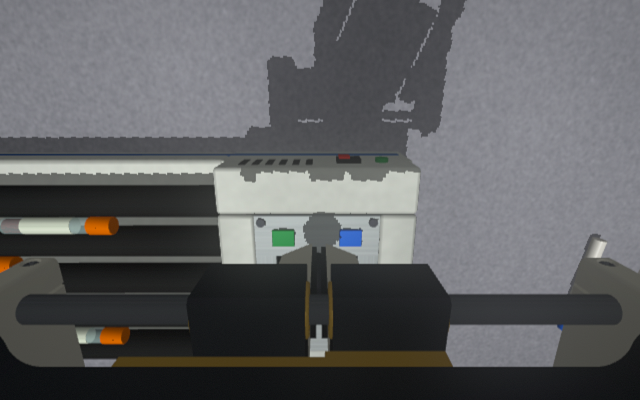

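View pics/top1.png

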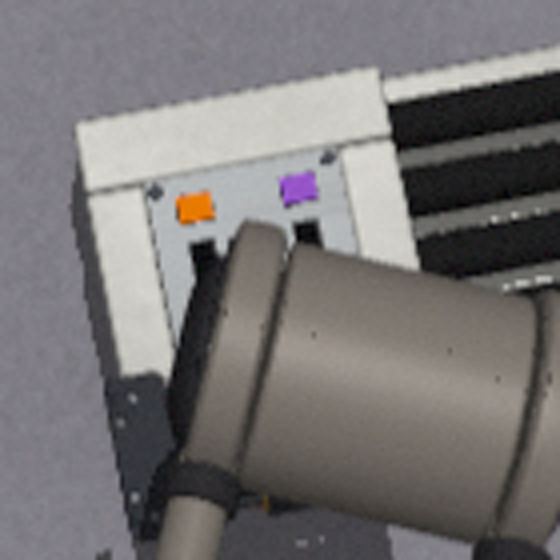

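Request:
{"fn": "step_arm", "kwargs": {"increments": "0 0 0 0 -2 60 -0.95;0 0 0 0 -2 88 -0.95;0 0 0 0 -2 88 -0.95;0 0 0 0 -2 88 -0.95"}}

```text
time: 2.38
tool_pos: [431.2, -39.0, 162.0]
tcp_rot: [-3.141, 0.002, -2.977]
contact_force: [0.0, 0.2, -0.7]
grip_width: 2.3
```

```bash
python3 -c "
from h import *;st(('wrist','side'),'2')"
```

```text
t 2.375 tcp mixer [-86.5  -1.4] tip z 140.0 rot [-3.141e+00  2.000e-03 -2.977e+00] F mixer 0.1 0.2 -0.7 w 2.3
```

View pics/wrist2.png

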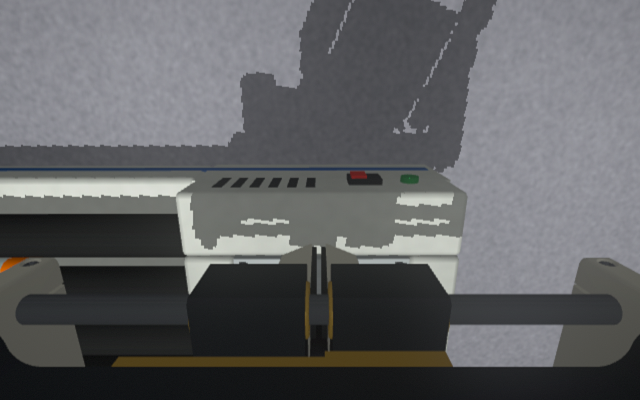

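View pics/side2.png

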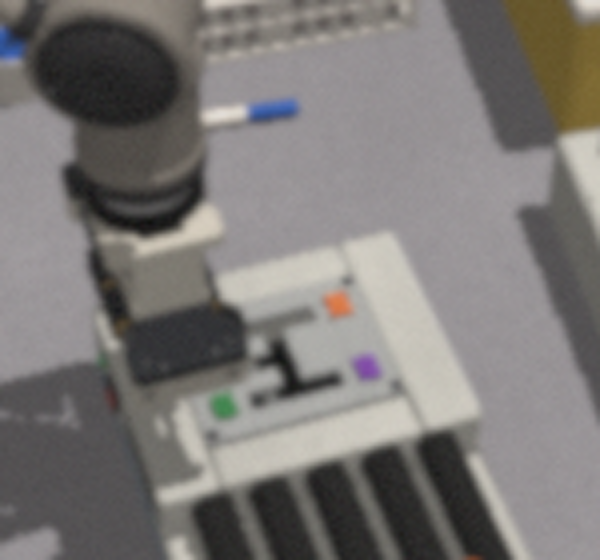

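Request:
{"fn": "step_arm", "kwargs": {"increments": "0 0 0 -6 0 0 -0.95;0 0 0 -12 0 0 -0.95;0 0 0 -17 0 0 -0.95;0 0 0 -21 0 0 -0.95;0 0 0 -25 0 0 -0.95;0 0 0 -29 0 0 -0.95;0 0 0 -33 0 0 -0.95;0 0 0 -37 0 0 -0.95"}}

```text
time: 3.48
tool_pos: [467.2, -33.2, 160.7]
tcp_rot: [3.142, 0.0, -2.978]
contact_force: [-2.8, -0.4, 1.8]
grip_width: 2.3
```

```bash
python3 -c "
from h import *;st(('side',),'3')"
```

```text
t 3.475 tcp mixer [-50.   -1.5] tip z 138.7 rot [ 3.142  0.    -2.978] F mixer -2.9 0.0 1.8 w 2.3
```

View pics/side3.png

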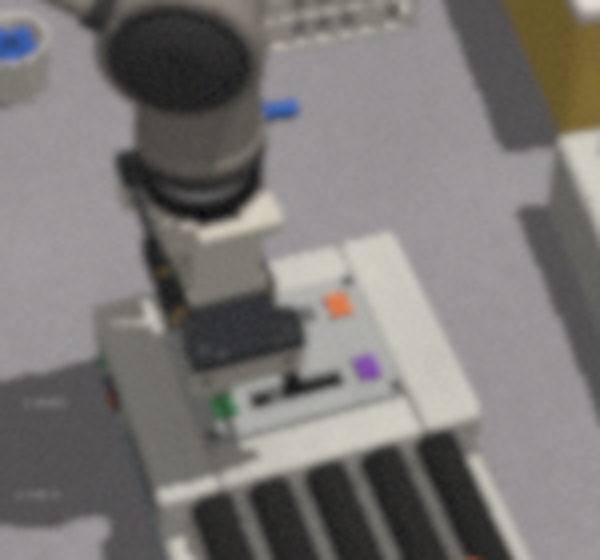

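Request:
{"fn": "step_arm", "kwargs": {"increments": "0 0 0 -4 0 0 -0.95;0 0 0 -8 0 0 -0.95;0 0 0 -12 0 0 -0.95;0 0 0 -16 0 0 -0.95;0 0 0 -20 0 0 -0.95;0 0 0 -23 0 0 -0.95;0 0 0 -23 0 0 -0.95"}}

```text
time: 4.4
tool_pos: [489.9, -29.4, 160.7]
tcp_rot: [3.142, 0.0, -2.978]
contact_force: [-2.2, -0.8, 1.7]
grip_width: 2.2
```

```bash
python3 -c "
from h import *;st(('side',),'4')"
```

```text
t 4.4 tcp mixer [-27.   -1.5] tip z 138.7 rot [ 3.142  0.    -2.978] F mixer -2.4 -0.5 1.7 w 2.2
```

View pics/side4.png

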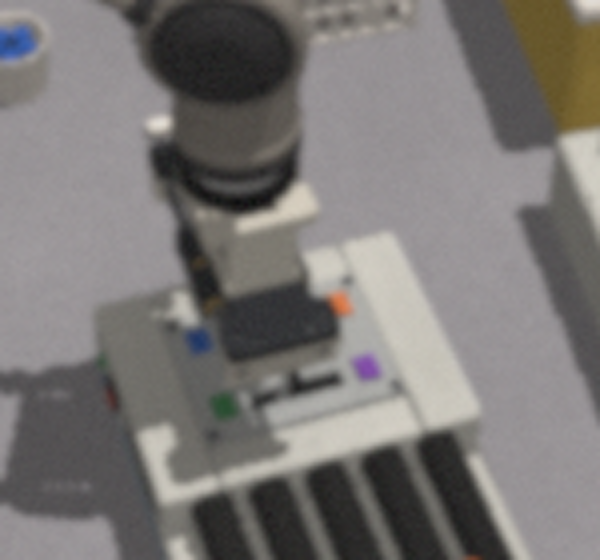

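Request:
{"fn": "step_arm", "kwargs": {"increments": "0 0 0 10 0 0 -0.95;0 0 0 30 0 0 -0.95;0 0 0 30 0 -40 -0.95;0 0 0 60 0 -90 -0.95;0 0 0 110 0 -90 -0.95;0 0 0 110 0 -90 -0.95"}}

```text
time: 5.2
tool_pos: [378.3, -47.2, 251.0]
tcp_rot: [-3.141, 0.0, -2.98]
contact_force: [0.8, -1.3, -0.9]
grip_width: 2.1
```

```bash
python3 -c "
from h import *;st(('side','top'),'5')"
```

```text
t 5.2 tcp mixer [-140.1   -0.9] tip z 229.0 rot [-3.141  0.    -2.98 ] F mixer 0.5 -1.4 -0.9 w 2.1
```

View pics/side5.png

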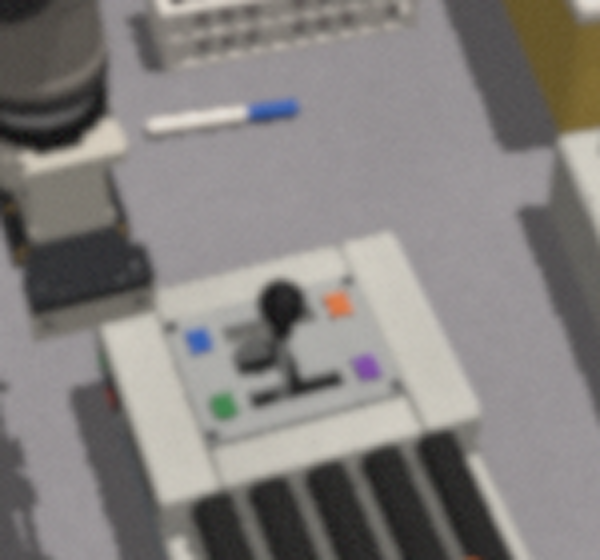

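View pics/top5.png

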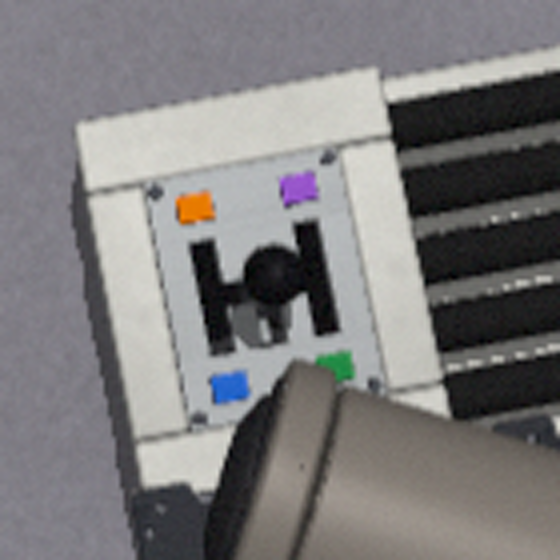

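```bash
cat >> h.py <<'E'
def knob(t,s,r=135):
    kt=(np.array(t)+.5)/4-.5+[290,130];ks=(np.array(s)+.5)/4-.5+[250,140]
    x=least_squares(lambda k:np.r_[proj('top',k)[0]-kt,proj('side',k)[0]-ks],[500,0,157]);m=tomix(x.x)
    print('knob mixer',m.round(1),x.x[2].round(1),'shift~',np.arcsin(m[0]/135).round(3),'select~',np.arcsin(m[1]/135).round(3),'res',x.fun.round(1))
E
python3 -c "
from h import *;knob((272,275),(283,302))"
```

```text
knob mixer [ 0.1 -1.1] 166.8 shift~ 0.001 select~ -0.008 res [-0.  -0.2 -0.2  0.1]
```

Request:
{"fn": "step_arm", "kwargs": {"increments": "0 0 0 -40 -40 0 -0.95;0 0 0 -90 -62 0 -0.95;0 0 0 -139 -62 0 -0.95;0 0 0 -139 -62 0 -0.95;0 0 0 -139 -62 40 -0.95;0 0 0 -139 -62 88 -0.95;0 0 0 -139 -62 88 -0.95;0 0 0 -139 -62 88 -0.95"}}

```text
time: 6.3
tool_pos: [529.1, -86.2, 164.2]
tcp_rot: [-3.141, 0.002, -2.978]
contact_force: [1.0, 0.2, 0.8]
grip_width: 2.3
```

```bash
python3 -c "
from h import *;st(('side','top'),'6')"
```

```text
t 6.3 tcp mixer [  2.4 -63.8] tip z 142.2 rot [-3.141e+00  2.000e-03 -2.978e+00] F mixer 1.0 0.1 0.8 w 2.3
```

View pics/side6.png

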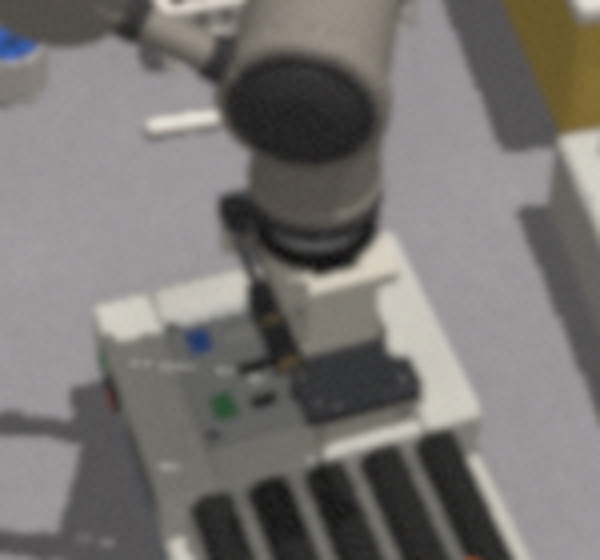

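View pics/top6.png

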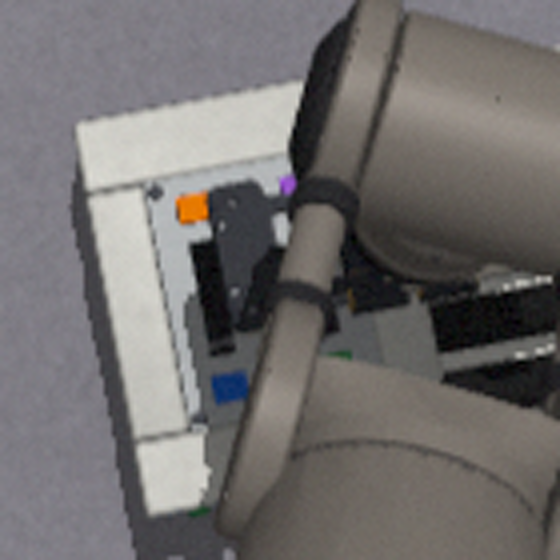

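Request:
{"fn": "step_arm", "kwargs": {"increments": "0 0 0 1 10 0 -0.95;0 0 0 1 20 0 -0.95;0 0 0 1 26 0 -0.95;0 0 0 1 30 0 -0.95;0 0 0 1 34 0 -0.95;0 0 0 1 38 0 -0.95;0 0 0 1 42 0 -0.95;0 0 0 1 46 0 -0.95"}}

```text
time: 7.4
tool_pos: [519.9, -40.5, 162.7]
tcp_rot: [3.142, 0.0, -2.978]
contact_force: [0.8, -2.1, 2.5]
grip_width: 2.5
```

```bash
python3 -c "
from h import *;st()"
```

```text
t 7.4 tcp mixer [  0.7 -17.3] tip z 140.7 rot [ 3.142  0.    -2.978] F mixer 0.4 -2.2 2.5 w 2.5
```

Contact and steady sliding (~2.2 N). Continue to the left column.

Request:
{"fn": "step_arm", "kwargs": {"increments": "0 0 0 0 4 0 -0.95;0 0 0 0 8 0 -0.95;0 0 0 0 12 0 -0.95;0 0 0 0 16 0 -0.95;0 0 0 0 20 0 -0.95;0 0 0 0 24 0 -0.95;0 0 0 0 27 0 -0.95;0 0 0 0 29 0 -0.95;0 0 0 0 29 0 -0.95"}}

```text
time: 8.52
tool_pos: [515.0, -11.9, 162.7]
tcp_rot: [3.141, -0.0, -2.978]
contact_force: [-0.2, 0.1, -0.4]
grip_width: 2.2
```

```bash
python3 -c "
from h import *;st()"
```

```text
t 8.525 tcp mixer [ 0.6 11.8] tip z 140.7 rot [ 3.141 -0.    -2.978] F mixer -0.2 0.1 -0.4 w 2.2
```

Request:
{"fn": "step_arm", "kwargs": {"increments": "0 0 0 0 -12 0 -0.95;0 0 0 0 -25 0 -0.95;0 0 0 0 -25 -45 -0.95;0 0 0 40 -25 -90 -0.95;0 0 0 90 -25 -90 -0.95;0 0 0 140 -25 -90 -0.95;0 0 0 140 -25 -90 -0.95"}}

```text
time: 9.4
tool_pos: [378.5, -60.1, 253.0]
tcp_rot: [3.141, -0.0, -2.981]
contact_force: [0.8, -1.1, 0.2]
grip_width: 2.4
```

```bash
python3 -c "
from h import *;st(('side','top'),'7')"
```

```text
t 9.4 tcp mixer [-141.9  -13.7] tip z 231.0 rot [ 3.141 -0.    -2.981] F mixer 0.6 -1.2 0.2 w 2.4
```

View pics/side7.png

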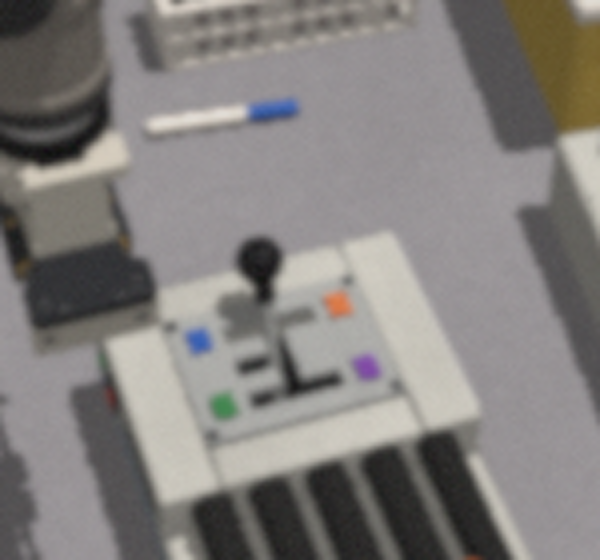

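View pics/top7.png

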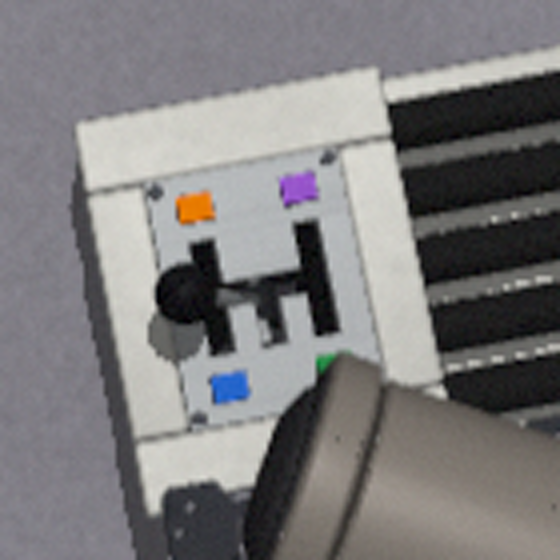

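```bash
python3 -c "
from h import *;knob((185,293),(260,260))"
```

```text
knob mixer [-0.3 46.3] 158.9 shift~ -0.002 select~ 0.35 res [ 0.   0.   0.1 -0. ]
```

Request:
{"fn": "step_arm", "kwargs": {"increments": "0 0 0 -60 0 0 -0.95;0 0 0 -120 0 0 -0.95;0 0 0 -141 0 0 -0.95;0 0 0 -141 0 0 -0.95;0 0 0 -141 0 45 -0.95;0 0 0 -141 0 90 -0.95;0 0 0 -141 0 90 -0.95;0 0 0 -141 8 90 -0.95;0 0 0 -141 16 90 -0.95;0 0 0 -141 20 90 -0.95;0 0 0 -141 24 90 -0.95;0 0 0 -141 27 90 -0.95;0 0 0 -141 29 90 -0.95;0 0 0 -141 29 90 -0.95"}}

```text
time: 11.25
tool_pos: [515.5, -8.1, 162.6]
tcp_rot: [-3.142, -0.0, -2.978]
contact_force: [0.4, -1.0, -0.7]
grip_width: 2.4
```

```bash
python3 -c "
from h import *;st()"
```

```text
t 11.25 tcp mixer [ 1.7 15.4] tip z 140.6 rot [-3.142 -0.    -2.978] F mixer 0.2 -1.1 -0.7 w 2.4
```

Request:
{"fn": "step_arm", "kwargs": {"increments": "0 0 0 0 1.5 0 -0.95;0 0 0 0 1.5 0 -0.95;0 0 0 0 -12 0 -0.95;0 0 0 0 -25 0 -0.95;0 0 0 0 -25 -45 -0.95;0 0 0 40 -25 -90 -0.95;0 0 0 90 -25 -90 -0.95;0 0 0 140 -25 -90 -0.95;0 0 0 140 -25 -90 -0.95"}}

```text
time: 12.38
tool_pos: [378.8, -55.9, 253.0]
tcp_rot: [3.141, -0.0, -2.981]
contact_force: [1.1, 0.5, 0.3]
grip_width: 2.1
```

```bash
python3 -c "
from h import *;st(('side','top'),'8')"
```

```text
t 12.375 tcp mixer [-141.    -9.5] tip z 231.0 rot [ 3.141 -0.    -2.981] F mixer 1.2 0.4 0.3 w 2.1
```

View pics/side8.png

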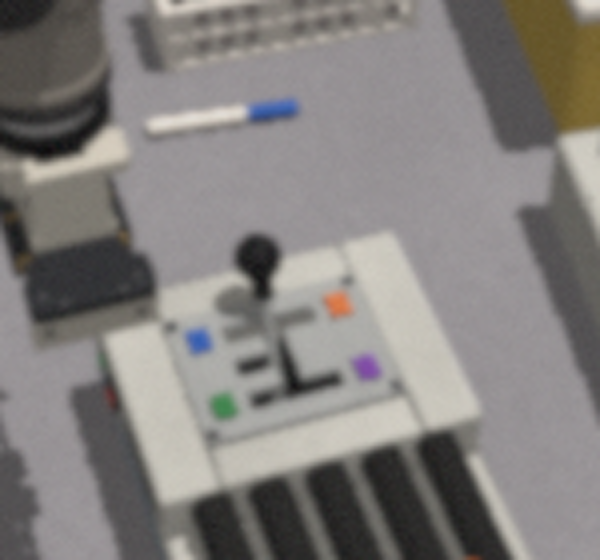

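View pics/top8.png

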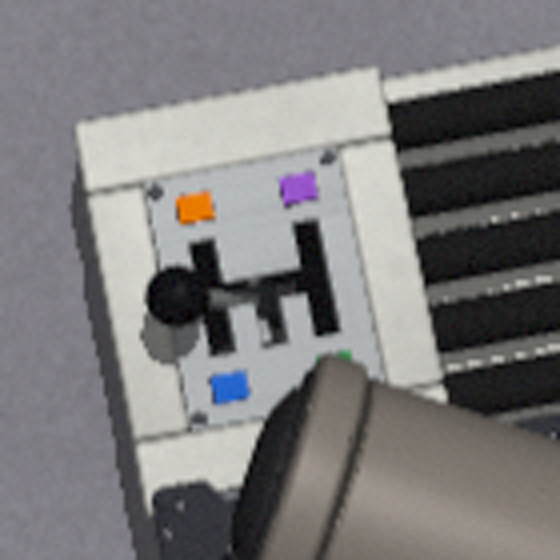

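```bash
python3 -c "
from h import *;knob((176,296),(258,255))"
```

```text
knob mixer [-0.7 51.3] 158.7 shift~ -0.005 select~ 0.39 res [-0.  -0.1 -0.1  0. ]
```

Request:
{"fn": "step_arm", "kwargs": {"increments": "0 0 0 -20 40 0 -0.95;0 0 0 -70 60 0 -0.95;0 0 0 -80 60 0 -0.95;0 0 0 -80 60 0 -0.95;0 0 0 -80 60 48 -0.95;0 0 0 -80 60 97 -0.95;0 0 0 -80 60 97 -0.95;0 0 0 -80 60 97 -0.95"}}

```text
time: 13.48
tool_pos: [451.3, 16.2, 157.3]
tcp_rot: [-3.141, 0.002, -2.979]
contact_force: [0.3, 0.5, 1.2]
grip_width: 2.5
```

```bash
python3 -c "
from h import *;st(('side','top'),'9')"
```

```text
t 13.475 tcp mixer [-57.7  49.9] tip z 135.3 rot [-3.141e+00  2.000e-03 -2.979e+00] F mixer 0.3 0.4 1.2 w 2.5
```

View pics/side9.png

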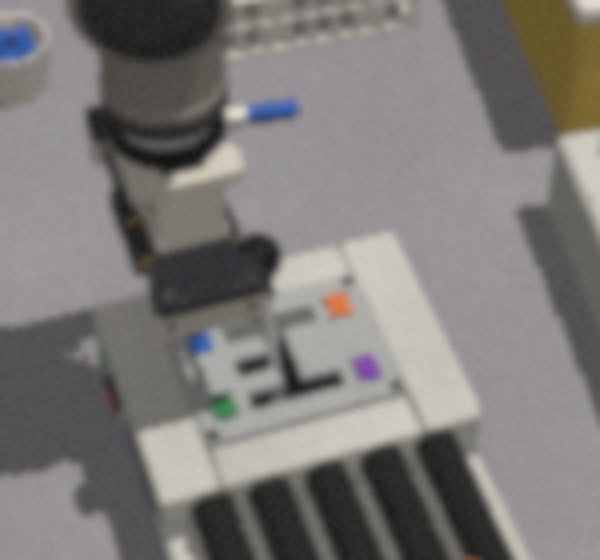

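Request:
{"fn": "step_arm", "kwargs": {"increments": "0 0 0 -12 0 0 -0.95;0 0 0 -22 0 0 -0.95;0 0 0 -28 0 0 -0.95;0 0 0 -32 0 0 -0.95;0 0 0 -36 0 0 -0.95;0 0 0 -40 0 0 -0.95;0 0 0 -44 0 0 -0.95;0 0 0 -48 0 0 -0.95;0 0 0 -52 0 0 -0.95"}}

```text
time: 14.7
tool_pos: [502.1, 25.4, 155.6]
tcp_rot: [3.141, -0.0, -2.978]
contact_force: [-2.1, 0.5, 1.3]
grip_width: 2.4
```

```bash
python3 -c "
from h import *;st(('side',),'10')"
```

```text
t 14.7 tcp mixer [-6.1 50.6] tip z 133.6 rot [ 3.141 -0.    -2.978] F mixer -2.0 0.9 1.3 w 2.4
```

View pics/side10.png

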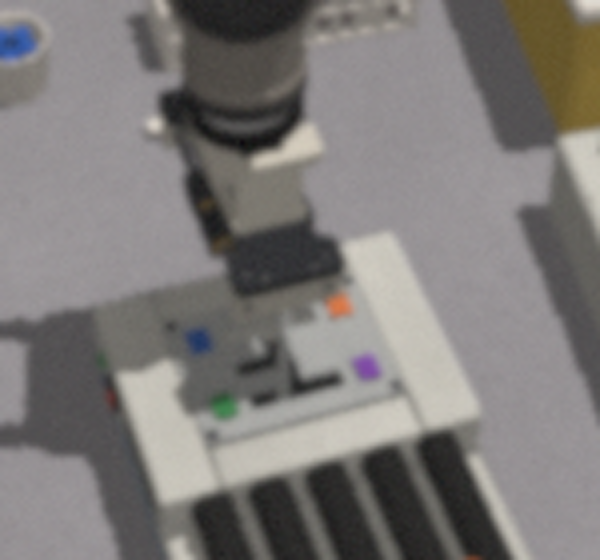

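Request:
{"fn": "step_arm", "kwargs": {"increments": "0 0 0 -4 0 0 -0.95;0 0 0 -8 0 0 -0.95;0 0 0 -12 0 0 -0.95;0 0 0 -16 0 0 -0.95;0 0 0 -19 0 0 -0.95;0 0 0 -21 0 0 -0.95;0 0 0 -22 0 0 -0.95"}}

```text
time: 15.62
tool_pos: [523.7, 28.7, 155.7]
tcp_rot: [-3.142, -0.0, -2.978]
contact_force: [-2.0, -1.6, -2.4]
grip_width: 2.5
```

```bash
python3 -c "
from h import *;st()"
```

```text
t 15.625 tcp mixer [15.7 50.4] tip z 133.7 rot [-3.142 -0.    -2.978] F mixer -2.2 -1.2 -2.4 w 2.5
```

Request:
{"fn": "step_arm", "kwargs": {"increments": "0 0 0 -1 0 0 -0.95;0 0 0 -2 0 0 -0.95;0 0 0 -2 0 0 -0.95"}}

```text
time: 16.0
tool_pos: [525.5, 29.1, 155.7]
tcp_rot: [3.142, -0.0, -2.978]
contact_force: [-3.0, -1.3, -2.0]
grip_width: 2.4
```

Request:
{"fn": "step_arm", "kwargs": {"increments": "0 0 0 -1 0 0 -0.95;0 0 0 -1 0 0 -0.95"}}

```text
time: 16.25
tool_pos: [526.2, 29.2, 155.6]
tcp_rot: [3.141, -0.001, -2.978]
contact_force: [-3.9, -2.4, -2.3]
grip_width: 2.5
```

Request:
{"fn": "step_arm", "kwargs": {"increments": "0 0 0 -1 0 0 -0.95;0 0 0 -1 0 0 -0.95"}}

```text
time: 16.5
tool_pos: [526.6, 29.3, 155.4]
tcp_rot: [3.141, -0.002, -2.978]
contact_force: [-6.6, -2.6, -1.0]
grip_width: 2.6
```

Request:
{"fn": "step_arm", "kwargs": {"increments": "0 0 0 -1 0 0 -0.95;0 0 0 -1 0 0 -0.95"}}

```text
time: 16.75
tool_pos: [527.1, 29.4, 155.3]
tcp_rot: [3.141, -0.004, -2.978]
contact_force: [-8.2, -4.0, -0.0]
grip_width: 2.4
```

Request:
{"fn": "step_arm", "kwargs": {"increments": "0 0 0 4 0 0 -0.95;0 0 0 15 0 0 -0.95;0 0 0 40 0 0 -0.95;0 0 0 60 0 -45 -0.95;0 0 0 110 -10 -90 -0.95;0 0 0 160 -50 -90 -0.95;0 0 0 160 -60 -90 -0.95;0 0 0 160 -60 -90 -0.95;0 0 0 160 -60 -90 -0.95"}}

```text
time: 17.88
tool_pos: [381.1, -55.1, 245.5]
tcp_rot: [3.141, 0.0, -2.978]
contact_force: [-1.0, 0.3, -0.5]
grip_width: 1.7
```

```bash
python3 -c "
from h import *;st(('side','top'),'11')"
```

```text
t 17.875 tcp mixer [-138.5   -9.1] tip z 223.5 rot [ 3.141  0.    -2.978] F mixer -0.9 0.5 -0.5 w 1.7
```

View pics/side11.png

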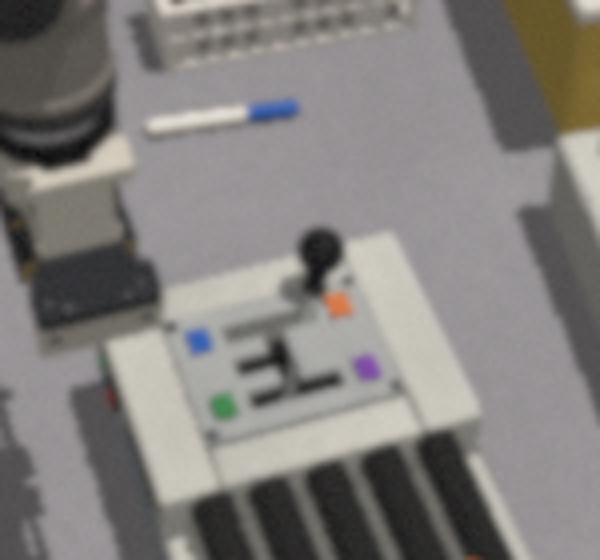

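View pics/top11.png

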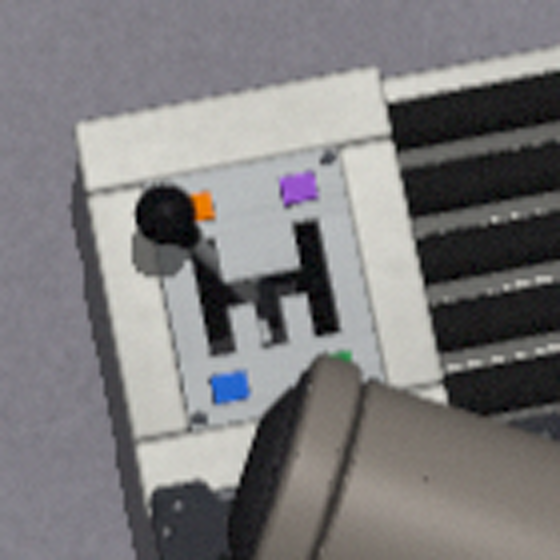

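```bash
python3 - <<'E'
from h import *
for t,s in (((164,214),(321,249)),((163,213),(320,248)),((165,215),(321,250))): knob(t,s)
E
```

```text
knob mixer [45.3 49. ] 150.9 shift~ 0.342 select~ 0.372 res [ 0.  0.  0. -0.]
knob mixer [45.5 49.5] 151.5 shift~ 0.343 select~ 0.376 res [ 0.   0.2  0.3 -0.1]
knob mixer [44.9 48.6] 150.4 shift~ 0.339 select~ 0.368 res [-0.  -0.  -0.1  0. ]
```

```bash
python3 - <<'E'
from plant import *
import cv2,pickle,numpy as np
a=pickle.load(open('cap0.pkl','rb'))['top']['frame'].astype(int);b=capture('top')['frame'].astype(int)
d=(abs(a-b).max(2)>60)
for n,(x0,x1,y0,y1) in dict(rack=(135,190,125,235),marker=(208,225,178,240),cup=(160,198,262,300),tubes=(425,550,130,225)).items(): print(n,d[y0:y1,x0:x1].sum())
print(get_obs()['contact_force'].round(1)); print(close_job())
E
```

```text
rack 0
marker 0
cup 0
tubes 0
[ 0.4 -0.2  0.4]
the job is handed in; nothing more can be done
None
```

The lever is fully home in the far-left slot, the one marked by the orange clip, and I have handed the job in (the robot's clock read about 18 s).

I pushed the knob with nearly closed fingertips in three stages: out of Off from the near side, left along the cross channel from the right side, then forward into the slot. The first sideways push stopped about 4 mm short of the gear column. I looked, nudged the lever on to mid-column, and only then pushed it forward. The highest force read was about 9 N, against the slot's end.

**Lever position:** from the last two pictures the knob is at about x +45, y +49 mm in the mixer's axes, a shift of about 0.34 rad. That puts the shaft about 27 mm from the orange clip. The knob height came out at 151 mm, against the roughly 147 mm expected, which I put down to camera calibration.

**Other gear slots:** in the pictures taken after each push, the lever did not go into any other gear slot.

**Rest of the bench:** the tubes, rack, marker and cup show no change in the top view from the start. The arm is well clear, reading no contact force.

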